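Load a vial into the spring magazine

TASK

Take the blue-capped vial that stands by itself on the table, set it upright at the flared mouth of the vial magazine and push it in along the channel, past the two orange spring lips, behind the vial already in there. Let go once the lips have closed behind it, so that both vials stand upright in the channel; do not drop it in from above the channel, and leave the open vial where it stands.

Things in the scene. Friction and masses are not known exactly. Their poses are not given: they have to be found in the camera images.
- capped_vial: vial to load: clear pale glass, blue cap, on the table. Body 30 mm across, straight up to 45 mm, narrower neck above, 75 mm high, 40 to 65 g. Origin: centre of its underside, z up. Grip the body above the rails. Its axis is at magazine x = -11 mm when it meets the lips from outside, 20 mm resting behind them; push it to x = 24 to 30 mm (peak 7 to 10 N) so they close, then let go.
- loaded_vial: a vial of the same kind (30 mm across, 75 mm high, blue cap) already in the channel, pressed against the lips from inside by a green follower plate on a spring (2 to 3 N). It slides back along +x when the next vial pushes it; the follower's stop lets the new vial go to x = 40 mm at most. So grip the new vial with fingers closing across the channel. Origin: centre of its underside.
- open_vial: a bystander: a similar clear pale glass vial without a cap, 30 mm across, 67 mm high, standing on the table. Origin: centre of its underside.
- magazine: vial magazine, fixed: open-topped channel on a plate. Origin at table height midway between the two lip pivots; x = loading direction. Floor 4 mm high, x -50 to 114, 72 wide. Black guides and rails 20 mm high: mouth flares from 37 mm wide at x -13 to 53 at -44; channel 36 wide. Orange lips pivot at y +-20, reach in to x 4 (gap 12), swing only to +x, spring shut. End block x 97 to 111, 28 high.

How it is judged:
By the outcome, as a careful person would: the job done as asked, in the order asked, and still so for the second after the job is handed in, with the robot touching nothing.
It also fails if it takes over 34 s, if anything falls off the work surface, if the arm or the gripper's body presses on something with over 40 N, if the wrist force passes 120 N, or if a joint passes its speed limit or range.

ROBOT

A 6-joint arm with a two-finger parallel gripper is mounted at the origin on a cart in front of the work surface, level with it; the furniture and walls round the work are solid. World frame = base frame: x ahead of the robot, y to its left, z up, the work surface at z = 0. Lengths are in mm, angles in rad, forces in N, time in s.
With the tool pointing down it reaches from about 350 to 975 mm from the base axis. Payload 7.1 kg.
Tool frame: the origin (TCP) lies at the very end of the fingers, on their centre line; the grasp point (between the pads) lies 19 mm behind it; z points along the fingers, y is the direction in which the jaws open and shut (so a half turn about z gives the same grasp; the last joint's range is limited). The gripper opens to 88 mm and grips with 3 to 60 N. Pads are 20 mm wide; open, the fingers measure 115 mm over their backs; the gripper's body (75 mm by 178 mm) begins 61 mm behind the grasp point.
Start: joints at [-1.27, 0.423, 1.63, -0, 1.089, -0.019], TCP at [196.503, -593.289, 222.675] pointing down, gripper open.
Joint ranges: [-3, 3], [-0.9, 2.11], [0.09, 2.58], [-1.31, 4.45], [0.11, 2.69], [-2.54, 2.54]. Speed limits (rad/s): [2.39, 2.39, 3.01, 3.14, 3.14, 3.14].

INTERFACE

Orientations are given as a rotation vector (axis times angle).
In Python, from workcell import ctrl, imaging gives the robot as it stands. The module is installed in compiled form; this text tells all that it offers.
- The arm moves only by the shell command python3 -m pendant 'ROWS'. ROWS is JSON, a list of rows, each an object with "turn": the turn, a rotation vector about the world's x, y, z in rad, a list of three; "dp": the shift along the world's x, y, z in m, a list of three; "claw": the finger opening in m, from 0 to 0.0878. A call has 1 to 8 rows; each row is the pose to reach, as a shift and turn from the pose commanded when the call began; what a row does not reach only later rows make up. A row lasts 1/10 s, in which the tool goes at most 50 mm and 8.59 degrees, less where a joint would pass 70% of its speed; a pose out of reach is approached as far as the arm can. A call with a gripper value outside its range is refused whole. The fingers move at their own pace and stop on an object; the grip force is fixed at half the most. Time passes only in rows, so rows that repeat a pose let the fingers close. It gives the time, the measured TCP pose, the force and the opening at its end, in the units of the state.
- ctrl.get_obs(): the state, without advancing time (a new reading comes with each control period).
- imaging.get_image(name): name is "side" or "top"; returns a dict with "pixels" (400x640x3 uint8, blue, green, red), "fov_y" (degrees; the focal length in pixels is half the picture's height over the tangent of half this angle, whatever the lens; pixels are square), "cx", "cy" (the principal point, pixels), "xyz" and "rotation" of the camera in the world. Camera axes: x right, y up, looking along -z (the intrinsics and any distortion apply to the point x, -y, -z); pixel columns grow to the right and rows downward; lengths in mm; the calibration is good to about 2 mm. A picture is of the moment at which its call begins. There is no depth.
- ctrl.close_job(): hands the job in, once; it reports no verdict.
The state is a dict: "t": time; "qpos": joint angles; "qvel": joint speeds; "joint_torque": joint torques, N m; "ee_pos": TCP position; "orientation": TCP orientation; "ft_force": force on the tool from outside, world axes, zero at the start; "moment": the same for the moment, N m; "width": finger opening in mm.
Only numpy, scipy, OpenCV 4.12 (cv2) and the standard library are available. Lean on these libraries where they do the work, as an engineer would, in place of code of your own. Each camera call takes 0.05 s, during which the arm holds its last target.

## Working session

There is one attempt and no reset: what is moved stays moved. The work goes in short steps, Python scripts to look and compute and a shell command to move; the robot and the scene stay as the last step left them, time stands still between calls to the robot, and variables do not carry over. Pictures are saved under pics/ and viewed, and the job is handed in when it is done.

```bash
mkdir -p pics; python3 - <<'E'
from workcell import ctrl, imaging
import cv2
o=ctrl.get_obs(); print({k:(v if not hasattr(v,'round') else v) for k,v in o.items()})
for n in("side","top"):
    d=imaging.get_image(n); print(n,{k:v for k,v in d.items() if k!='pixels'}); cv2.imwrite(f'pics/{n}0.png',d['pixels'])
E
```

```text
{'t': 0.0, 'qpos': array([-1.27004901e+00,  4.23830514e-01,  1.63066927e+00,  1.74818652e-05,
        1.08857650e+00, -1.90125683e-02]), 'qvel': array([ 1.12151232e-03,  1.25758811e-03, -8.32236929e-04, -5.20615786e-05,
        3.98490525e-04,  2.05072571e-03]), 'joint_torque': array([ 5.47885393e-04, -5.44625437e+01, -2.73663479e+01,  6.44727540e-02,
        2.27408926e-02, -1.35803721e-04]), 'ee_pos': array([ 196.32351641, -592.7975032 ,  221.91627773]), 'orientation': array([-3.10007571e+00, -4.99893763e-01,  3.02984217e-04]), 'ft_force': array([ 0.6077027 ,  0.35227708, -0.45855385]), 'moment': array([-0.03859382, -0.06009212, -0.03212909]), 'width': 87.61972056027935}
side {'fov_y': 45.644509175321694, 'cx': 321.3916802546538, 'cy': 198.2231581126741, 'xyz': array([ 840.32091175, -384.1986885 ,  535.4437233 ]), 'rotation': array([0.96084161, 0.20404937, 0.35714563])}
top {'fov_y': 42.149245757334235, 'cx': 319.44702680970613, 'cy': 201.37744320035978, 'xyz': array([533.5756786 , 264.88006003, 905.39232951]), 'rotation': array([ 0.02665836, -0.05377011, -1.56759497])}
```

View pics/side0.png

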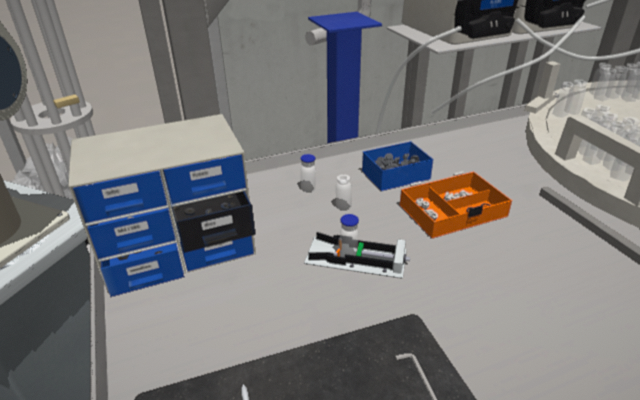

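View pics/top0.png

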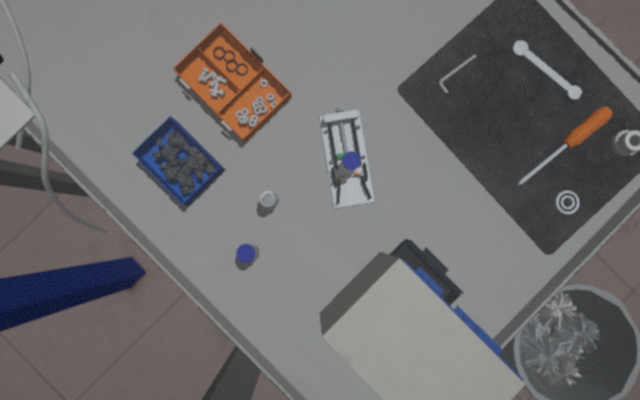

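The side view shows the lone blue-capped vial with its cap at about (308,160), the open vial at (344,190), and the magazine at about (357,253) with the loaded vial's cap at (349,221). In the top view the lone cap is at (246,254), the open vial at (268,199), and the magazine spans (320–374, 110–207). Next I'll enlarge these areas.

```bash
python3 - <<'E'
import cv2
def crop(n,x,y,w,h,s,o):
    im=cv2.imread(f'pics/{n}.png')[y:y+h,x:x+w]
    im=cv2.resize(im,None,fx=s,fy=s,interpolation=cv2.INTER_CUBIC)
    for i in range(0,w,10):
        cv2.putText(im,str(x+i),(i*s,8),0,.3,(0,0,255)); cv2.line(im,(i*s,10),(i*s,14),(0,0,255))
    for j in range(0,h,10):
        cv2.putText(im,str(y+j),(0,j*s+3),0,.3,(0,0,255))
    cv2.imwrite(f'pics/{o}.png',im)
crop('top0',310,100,75,115,5,'t_mag'); crop('top0',230,180,60,90,6,'t_v')
crop('side0',295,205,120,75,6,'s_mag'); crop('side0',290,145,80,75,7,'s_v')
E
```

```text
(no output)
```

View pics/t_mag.png

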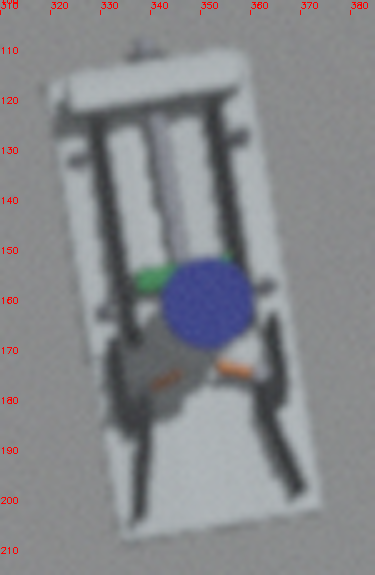

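View pics/t_v.png

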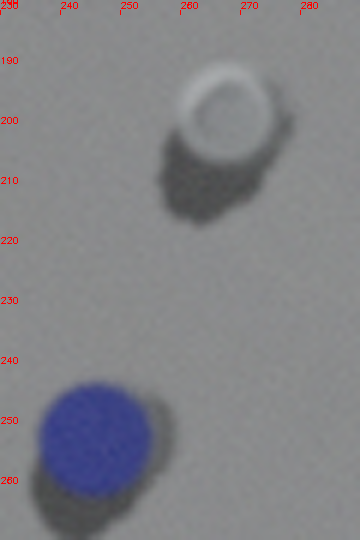

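View pics/s_mag.png

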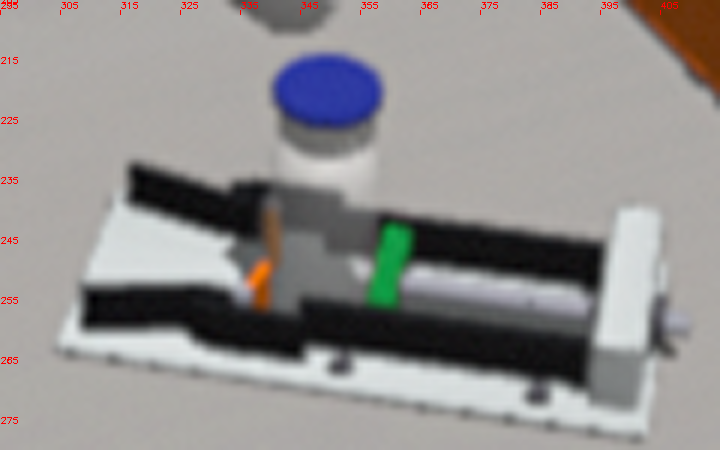

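View pics/s_v.png

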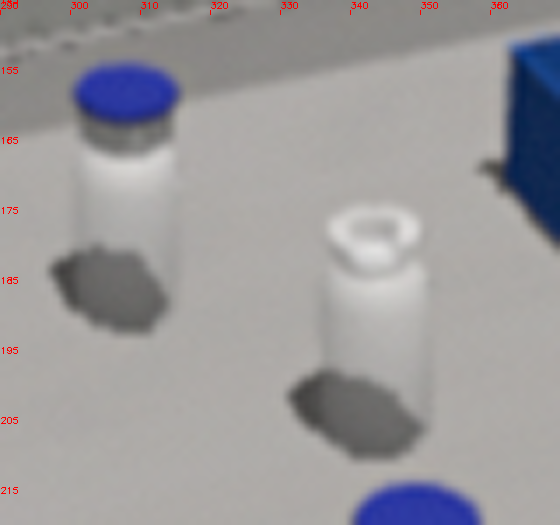

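Enlarged readings are below.
- **Cap tops, top view:** loaded (351.8,160.6), lone (246,253.3), open rim (267.7,199).
- **Cap tops, side view:** loaded (349.7,220), lone (308.1,158.1), open rim (343.3,177).
- **Plate mouth corners:** top (334.4,208) and (374.4,201.4), side (304.5,262) and (314.2,237.5).

I'll triangulate these and fit the magazine pose.

```bash
cat > h.py <<'E'
import numpy as np
from scipy.spatial.transform import Rotation as R
from scipy.optimize import least_squares
C={'side':(45.644509175321694,321.3916802546538,198.2231581126741,[840.32091175,-384.1986885,535.4437233],[0.96084161,0.20404937,0.35714563]),
'top':(42.149245757334235,319.44702680970613,201.37744320035978,[533.5756786,264.88006003,905.39232951],[0.02665836,-0.05377011,-1.56759497])}
def proj(c,p):
    f,cx,cy,t,r=C[c]; q=(np.atleast_2d(p)-t)@R.from_rotvec(r).as_matrix(); F=200/np.tan(np.radians(f/2))
    return np.c_[cx+F*q[:,0]/-q[:,2],cy-F*q[:,1]/-q[:,2]]
def tri(a,b):
    s=least_squares(lambda p:np.r_[proj('top',p)[0]-a,proj('side',p)[0]-b],[600,300,0]); return s.x,np.abs(s.fun).max()
def onz(c,px,z):
    s=least_squares(lambda p:proj(c,[*p,z])[0]-px,[600,300]); return s.x
E
python3 - <<'E'
from h import *
for n,a,b in [('cap',(246,253.3),(308.1,158.1)),('loaded',(351.8,160.6),(349.7,220)),('open',(267.7,199),(343.3,177)),('plate+',(334.4,208),(314.2,237.5)),('plate-',(374.4,201.4),(304.7,262))]:
    p,r=tri(a,b); print(n,p.round(1),round(r,2))
for px,z in [((334.4,208),4),((374.4,201.4),4),((351.8,160.6),79),((246,253.3),75)]: print(px,onz('top',px,z).round(1))
# magazine fit
T=[((-50,36,4),(334.4,208)),((-50,-36,4),(374.4,201.4))]
S=[((-50,36,4),(314.2,237.5)),((-50,-36,4),(304.7,262)),((20,0,79),(349.7,220))]
T.append(((20,0,79),(351.8,160.6)))
def w(m,q): x,y,a=q; m=np.array(m,float); return np.c_[x+m[:,0]*np.cos(a)-m[:,1]*np.sin(a),y+m[:,0]*np.sin(a)+m[:,1]*np.cos(a),m[:,2]]
def res(q): return np.r_[(proj('top',w([m for m,_ in T],q))-[p for _,p in T]).ravel(),(proj('side',w([m for m,_ in S],q))-[p for _,p in S]).ravel()]
for a0 in (0,1.5,3,-1.5):
    s=least_squares(res,[650,240,a0]); print(s.x,s.cost)
    if s.cost<50: q=s.x; print(s.fun.round(1))
print(proj('top',w([(97,0,28),(111,0,28),(-44,26.5,20),(-44,-26.5,20),(4,6,20),(4,-6,20)],q)).round(1))
print(proj('side',w([(97,0,28),(111,0,28),(-44,26.5,20),(-44,-26.5,20),(114,-36,4)],q)).round(1))
E
```

```text
cap [492.6 367.3  72.9] 0.32
loaded [641.2 198.6  77.3] 0.41
open [579.7 333.9  67.5] 0.3
plate+ [567.4 222.7   1.3] 0.7
plate- [579.5 153.4   4.4] 0.36
(334.4, 208) [568.4 223.3]
(374.4, 201.4) [580.1 153.6]
(351.8, 160.6) [641.6 198.9]
(246, 253.3) [493.1 367.2]
[6.22390972e+02 1.95486032e+02 1.61178398e-01] 3.198233108375267
[ 0.2  0.6  1.   0.7  0.2 -0.3  0.7 -1.3 -0.3  0.6  1.  -0.8]
[6.22390972e+02 1.95486034e+02 1.61178483e-01] 3.1982331083687328
[ 0.2  0.6  1.   0.7  0.2 -0.3  0.7 -1.3 -0.3  0.6  1.  -0.8]
[6.22390972e+02 1.95486034e+02 1.61178468e-01] 3.1982331083683655
[ 0.2  0.6  1.   0.7  0.2 -0.3  0.7 -1.3 -0.3  0.6  1.  -0.8]
[6.22390972e+02 1.95486032e+02 1.61178406e-01] 3.1982331083735422
[ 0.2  0.6  1.   0.7  0.2 -0.3  0.7 -1.3 -0.3  0.6  1.  -0.8]
[[342.3 119.9]
 [341.  111.8]
 [339.9 203.9]
 [370.5 199.1]
 [347.3 174.5]
 [354.2 173.4]]
[[396.4 250.3]
 [405.  251.5]
 [316.7 232.8]
 [309.  252.1]
 [403.6 277.7]]
```

Heights check out: 72.9 against 75, 77.3 against 79, and 67.5 against 67. I'll overlay the fitted magazine on the pictures to check its pose.

```bash
cat > ov.py <<'E'
from h import *
import cv2,sys
def w(m,q): x,y,a=q; m=np.array(m,float); return np.c_[x+m[:,0]*np.cos(a)-m[:,1]*np.sin(a),y+m[:,0]*np.sin(a)+m[:,1]*np.cos(a),m[:,2]]
def ov(c,src,q,x,y,wd,h,s,o):
    im=cv2.resize(cv2.imread(src)[y:y+h,x:x+wd],None,fx=s,fy=s,interpolation=cv2.INTER_CUBIC)
    for L in ([(-50,36,4),(114,36,4),(114,-36,4),(-50,-36,4),(-50,36,4)],[(-44,26.5,20),(-13,18.5,20)],[(-44,-26.5,20),(-13,-18.5,20)],[(10,18,20),(97,18,20)],[(10,-18,20),(97,-18,20)],[(97,-30,28),(97,30,28)],[(111,-30,28),(111,30,28)]):
        p=((proj(c,w(L,q))-[x,y]+.5)*s).round().astype(int)
        cv2.polylines(im,[p.reshape(-1,1,2)],False,(255,0,255),1)
    cv2.imwrite(o,im)
E
python3 - <<'E'
from ov import *
q=(622.4,195.5,.165)
a=ov('top','pics/top0.png',q,310,100,75,115,5,'pics/o1.png')
ov('side','pics/side0.png',q,295,205,120,75,6,'pics/o2.png')
E
```

```text
(no output)
```

View pics/o1.png

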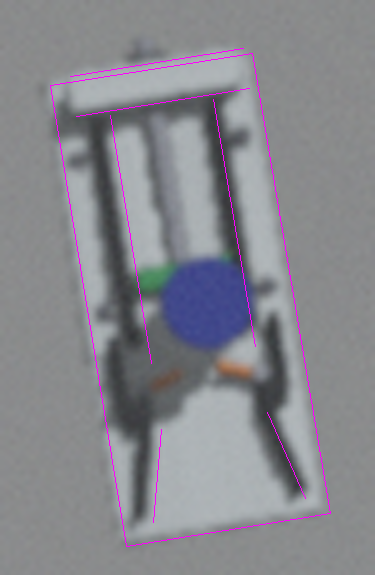

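View pics/o2.png

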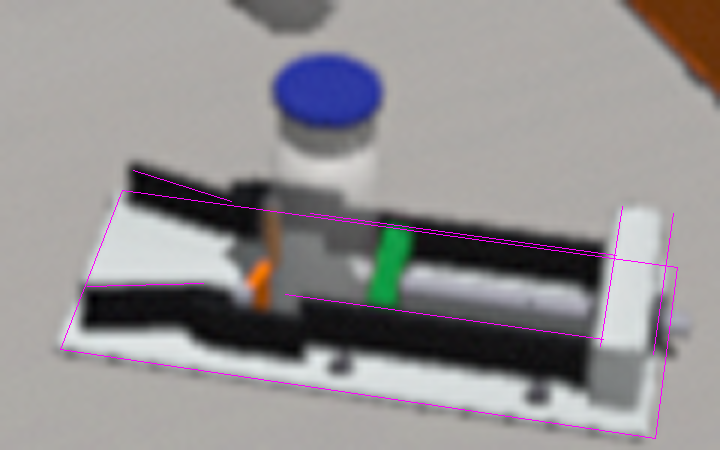

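```bash
python3 - <<'E'
from h import *
from workcell import ctrl
for a,b in [((400,262),(243,153)),((523,385),(70,180)),((390,254),(222,118))]: print(tri(a,b))
M=R.from_rotvec(ctrl.get_obs()['orientation']).as_matrix(); print(M.round(3))
y=M[:,1]; cur=np.arctan2(y[1],y[0]); tgt=.165+np.pi/2
d=(tgt-cur+np.pi/2)%np.pi-np.pi/2; print('turn z',d,d-np.pi, d+np.pi)
# yaw bookkeeping: with tool down, yaw=q1 -+ q6
E
```

```text
(array([488.40185275, 143.26261598, 197.43353911]), np.float64(0.7485329838556254))
(array([324.32940408, -19.84672464, 206.82454318]), np.float64(0.8723164917879274))
(array([483.89412821, 154.23325869, 247.04510101]), np.float64(17.806083340442))
[[ 0.949  0.314 -0.   ]
 [ 0.314 -0.949  0.001]
 [ 0.    -0.001 -1.   ]]
turn z -0.1547694018584984 -3.2963620554482915 2.9868232517312947
```

```bash
python3 - <<'E'
from h import *
for p in [(400,262),(388,253),(320,318),(322,335),(523,385)]: print(p,onz('top',p,200).round(),onz('top',p,0).round())
E
```

```text
(400, 262) [488. 143.] [475. 109.]
(388, 253) [500. 160.] [490. 130.]
(320, 318) [413. 252.] [378. 248.]
(322, 335) [390. 249.] [349. 244.]
(523, 385) [323. -22.] [ 264. -103.]
```

```bash
python3 - <<'E'
import cv2
im=cv2.imread('pics/top0.png')[230:400,220:480]; cv2.imwrite('pics/cab.png',cv2.resize(im,None,fx=3,fy=3))
E
```

```text
(no output)
```

View pics/cab.png

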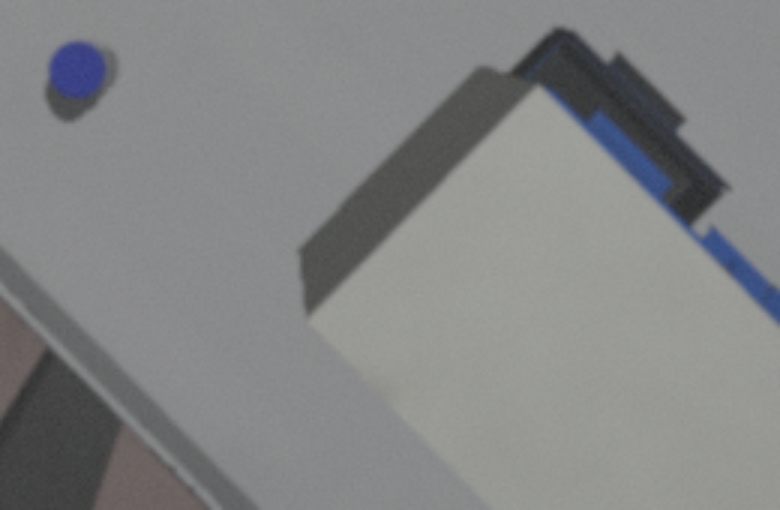

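```bash
python3 - <<'E'
import numpy as np
p0=np.array([196.5,-593.3]); a0=np.arctan2(p0[1],p0[0]);a1=np.arctan2(367.2,493)
prev=p0
for k in range(1,26):
    a=a0+(a1-a0)*k/25; r=625+(614.7-625)*k/25
    p=r*np.array([np.cos(a),np.sin(a)])
    if (k-1)%8==0: base=prev; print('--', base)
    print(k,(p-base).round(),p.round()); prev=p.round()
E
```

```text
-- [ 196.5 -593.3]
1 [44. 17.] [ 241. -576.]
2 [87. 37.] [ 283. -556.]
3 [128.  60.] [ 324. -533.]
4 [167.  87.] [ 363. -506.]
5 [204. 116.] [ 400. -477.]
6 [239. 148.] [ 435. -445.]
7 [271. 182.] [ 467. -411.]
8 [300. 219.] [ 497. -374.]
-- [ 497. -374.]
9 [26. 39.] [ 523. -335.]
10 [49. 79.] [ 546. -295.]
11 [ 70. 122.] [ 567. -252.]
12 [ 87. 165.] [ 584. -209.]
13 [101. 210.] [ 598. -164.]
14 [111. 256.] [ 608. -118.]
15 [118. 302.] [615. -72.]
16 [121. 349.] [618. -25.]
-- [618. -25.]
17 [-0. 47.] [618.  22.]
18 [-4. 93.] [614.  68.]
19 [-12. 139.] [606. 114.]
20 [-22. 185.] [596. 160.]
21 [-36. 229.] [582. 204.]
22 [-54. 272.] [564. 247.]
23 [-75. 314.] [543. 289.]
24 [-98. 354.] [520. 329.]
-- [520. 329.]
25 [-27.  38.] [493. 367.]
```

```bash
python3 -m pendant '[{"dp":[0.044,0.017,0],"turn":[0,0,-0.03],"claw":0.07},{"dp":[0.087,0.037,0],"turn":[0,0,-0.06],"claw":0.07},{"dp":[0.128,0.060,0],"turn":[0,0,-0.09],"claw":0.07},{"dp":[0.167,0.087,0],"turn":[0,0,-0.12],"claw":0.07},{"dp":[0.204,0.116,0],"turn":[0,0,-0.155],"claw":0.07},{"dp":[0.239,0.148,0],"turn":[0,0,-0.155],"claw":0.07},{"dp":[0.271,0.182,0],"turn":[0,0,-0.155],"claw":0.07},{"dp":[0.300,0.219,0],"turn":[0,0,-0.155],"claw":0.07}]'
```

```text
t: 0.9
ee_pos: [497.8, -372.8, 222.3]
orientation: [-3.131, -0.258, 0.0]
ft_force: [0.2, 0.0, 0.5]
width: 69.9
```

```bash
python3 -m pendant '[{"dp":[0.026,0.039,0],"turn":[0,0,0],"claw":0.07},{"dp":[0.049,0.079,0],"turn":[0,0,0],"claw":0.07},{"dp":[0.070,0.122,0],"turn":[0,0,0],"claw":0.07},{"dp":[0.087,0.165,0],"turn":[0,0,0],"claw":0.07},{"dp":[0.101,0.210,0],"turn":[0,0,0],"claw":0.07},{"dp":[0.111,0.256,0],"turn":[0,0,0],"claw":0.07},{"dp":[0.118,0.302,0],"turn":[0,0,0],"claw":0.07},{"dp":[0.121,0.349,0],"turn":[0,0,0],"claw":0.07}]'
python3 -m pendant '[{"dp":[0,0.047,0],"turn":[0,0,0],"claw":0.07},{"dp":[-0.004,0.093,0],"turn":[0,0,0],"claw":0.07},{"dp":[-0.012,0.139,0],"turn":[0,0,0],"claw":0.07},{"dp":[-0.022,0.185,0],"turn":[0,0,0],"claw":0.07},{"dp":[-0.036,0.229,0],"turn":[0,0,0],"claw":0.07},{"dp":[-0.054,0.272,0],"turn":[0,0,0],"claw":0.07},{"dp":[-0.075,0.314,0],"turn":[0,0,0],"claw":0.07},{"dp":[-0.098,0.354,0],"turn":[0,0,0],"claw":0.07}]'
```

```text
t: 1.7
ee_pos: [617.6, -23.4, 222.3]
orientation: [-3.131, -0.259, 0.001]
ft_force: [0.6, 0.5, 1.1]
width: 70.2
t: 2.5
ee_pos: [518.4, 330.4, 222.3]
orientation: [3.131, 0.259, -0.001]
ft_force: [0.7, -0.1, -0.0]
width: 69.8
```

```bash
python3 -m pendant '[{"dp":[-0.0265,0.0385,0],"turn":[0,0,0],"claw":0.07},{"dp":[-0.0265,0.0385,-0.05],"turn":[0,0,0],"claw":0.07},{"dp":[-0.0265,0.0385,-0.1],"turn":[0,0,0],"claw":0.07},{"dp":[-0.0265,0.0385,-0.13],"turn":[0,0,0],"claw":0.07},{"dp":[-0.0265,0.0385,-0.13],"turn":[0,0,0],"claw":0.07}]'
python3 - <<'E'
from workcell import ctrl, imaging
import cv2
for n,(x,y,w,h) in dict(side=(240,90,160,140),top=(190,180,130,120)).items():
    d=imaging.get_image(n); cv2.imwrite(f'pics/{n}1.png',d['pixels']); cv2.imwrite(f'pics/{n}1c.png',cv2.resize(d['pixels'][y:y+h,x:x+w],None,fx=4,fy=4,interpolation=cv2.INTER_CUBIC))
print(ctrl.get_obs()['ee_pos'])
E
```

```text
t: 3.0
ee_pos: [489.7, 365.2, 88.0]
orientation: [3.126, 0.259, -0.013]
ft_force: [0.4, -0.4, 0.2]
width: 70.3
[493.03944798 367.16339746  92.73523029]
```

View pics/side1c.png

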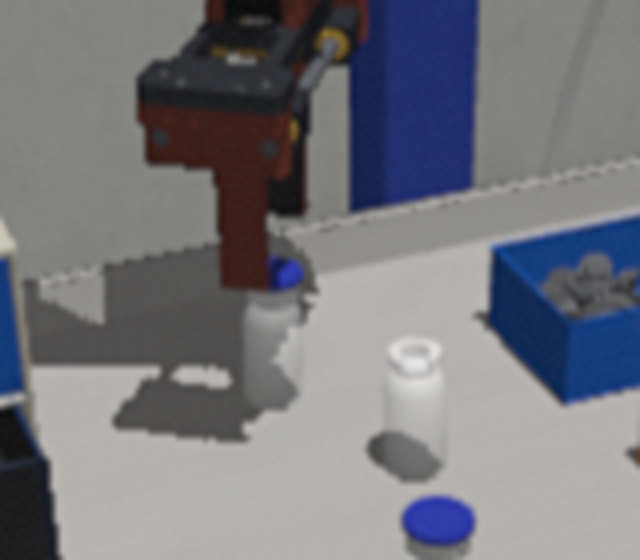

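View pics/top1c.png

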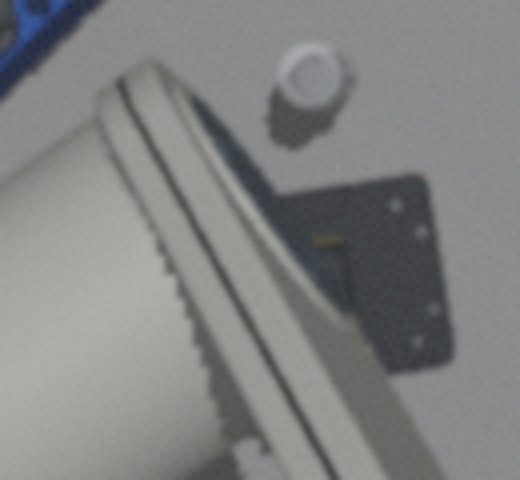

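Fingers are over the vial, with the near fingertip at about (302,162) in the side view. I'll compare that with the tip position the calibration predicts.

```bash
python3 - <<'E'
from h import *
for s in (35,45,57):
  for a in(-10,10):
    print(s,a,proj('side',[493+.164*s+.986*a,367.2-.986*s+.164*a,92.7]).round(1))
print(proj('side',[493,367.2,75]))
E
```

```text
35 -10 [[298.6 157.3]]
35 10 [[308.8 158.4]]
45 -10 [[297.2 159.8]]
45 10 [[307.4 160.9]]
57 -10 [[295.5 162.9]]
57 10 [[305.8 164. ]]
[[308.52695784 157.20125601]]
```

Predicted and observed agree to within 1 px, so I'll go down and grip.

```bash
python3 -m pendant '[{"dp":[0,0,-0.03],"turn":[0,0,0],"claw":0.07},{"dp":[0,0,-0.06],"turn":[0,0,0],"claw":0.07},{"dp":[0,0,-0.0727],"turn":[0,0,0],"claw":0.07},{"dp":[0,0,-0.0727],"turn":[0,0,0],"claw":0.06},{"dp":[0,0,-0.0727],"turn":[0,0,0],"claw":0.04},{"dp":[0,0,-0.0727],"turn":[0,0,0],"claw":0.02},{"dp":[0,0,-0.0727],"turn":[0,0,0],"claw":0.02},{"dp":[0,0,-0.0727],"turn":[0,0,0],"claw":0.02}]'
```

```text
t: 3.9
ee_pos: [493.5, 367.6, 20.9]
orientation: [-3.13, -0.259, -0.002]
ft_force: [-0.6, 1.1, 0.7]
width: 33.6
```

```bash
python3 -m pendant '[{"dp":[0,0,0],"turn":[0,0,0],"claw":0.02},{"dp":[0,0,0],"turn":[0,0,0],"claw":0.02},{"dp":[0,0,0],"turn":[0,0,0],"claw":0.02}]'
```

```text
t: 4.2
ee_pos: [493.4, 367.6, 20.6]
orientation: [-3.13, -0.259, -0.001]
ft_force: [0.1, -0.4, 5.2]
width: 29.5
```

```bash
python3 -m pendant '[{"dp":[0,0,0.01],"turn":[0,0,0],"claw":0.02},{"dp":[0,0,0.04],"turn":[0,0,0],"claw":0.02},{"dp":[0,0,0.08],"turn":[0,0,0],"claw":0.02},{"dp":[0.016,-0.029,0.09],"turn":[0,0,0],"claw":0.02},{"dp":[0.036,-0.067,0.09],"turn":[0,0,0],"claw":0.02},{"dp":[0.058,-0.105,0.09],"turn":[0,0,0],"claw":0.02},{"dp":[0.079,-0.144,0.09],"turn":[0,0,0],"claw":0.02},{"dp":[0.097,-0.176,0.09],"turn":[0,0,0],"claw":0.02}]'
python3 -m pendant '[{"dp":[0,0,-0.03],"turn":[0,0,0],"claw":0.02},{"dp":[0,0,-0.06],"turn":[0,0,0],"claw":0.02},{"dp":[0,0,-0.07],"turn":[0,0,0],"claw":0.02},{"dp":[0,0,-0.07],"turn":[0,0,0],"claw":0.02},{"dp":[0,0,-0.07],"turn":[0,0,0],"claw":0.02}]'
python3 - <<'E'
from workcell import ctrl, imaging
import cv2
for n,(x,y,w,h) in dict(side=(280,180,140,110),top=(290,90,110,140)).items():
    d=imaging.get_image(n); cv2.imwrite(f'pics/{n}2.png',d['pixels']); cv2.imwrite(f'pics/{n}2c.png',cv2.resize(d['pixels'][y:y+h,x:x+w],None,fx=4 if n=='top' else 5,fy=4 if n=='top' else 5,interpolation=cv2.INTER_CUBIC))
o=ctrl.get_obs();print(o['ee_pos'],o['ft_force'],o['width'])
E
```

```text
t: 5.0
ee_pos: [590.7, 189.1, 110.5]
orientation: [3.131, 0.258, 0.0]
ft_force: [1.0, 0.1, -0.5]
width: 29.6
t: 5.5
ee_pos: [590.4, 191.7, 40.8]
orientation: [-3.131, -0.259, -0.001]
ft_force: [1.1, -0.1, 0.2]
width: 29.4
[590.90456366 191.81060374  41.45103669] [ 0.75598886 -0.19764132  0.06832867] 29.33857166419248
```

View pics/side2c.png

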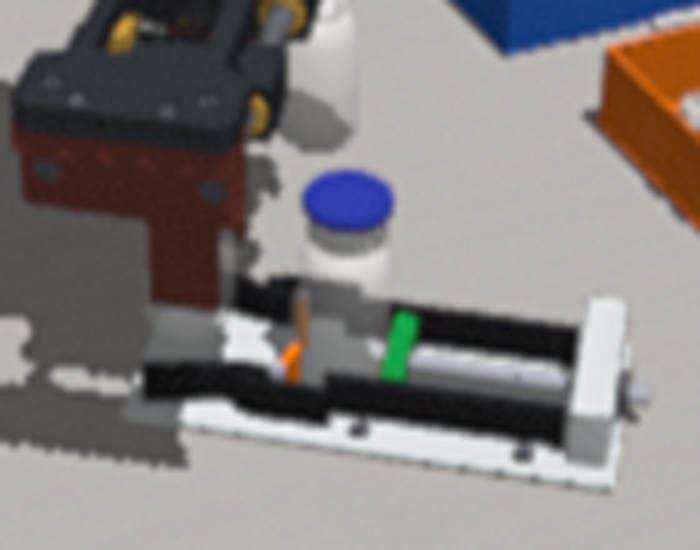

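View pics/top2c.png

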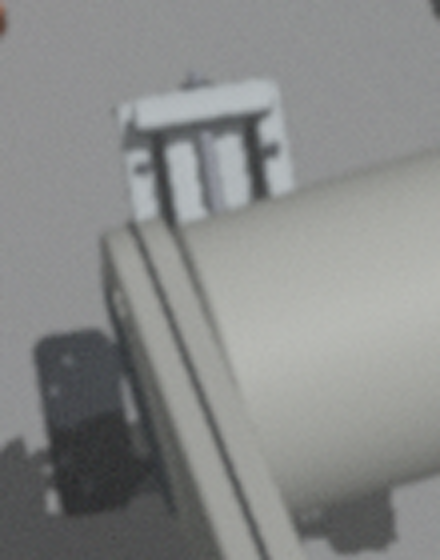

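The side view shows the vial held over the mouth between the guides, the loaded vial's cap at (349,220), and the lips still closed. Lowering it gently onto the plate.

```bash
python3 -m pendant '[{"dp":[0,0,-0.008],"turn":[0,0,0],"claw":0.02},{"dp":[0,0,-0.013],"turn":[0,0,0],"claw":0.02},{"dp":[0,0,-0.014],"turn":[0,0,0],"claw":0.02},{"dp":[0,0,-0.015],"turn":[0,0,0],"claw":0.02},{"dp":[0,0,-0.015],"turn":[0,0,0],"claw":0.02},{"dp":[0,0,-0.015],"turn":[0,0,0],"claw":0.02}]'
python3 -m pendant '[{"dp":[0,0,-0.0005],"turn":[0,0,0],"claw":0.02},{"dp":[0,0,-0.0005],"turn":[0,0,0],"claw":0.02}]'
python3 -m pendant '[{"dp":[0,0,-0.0005],"turn":[0,0,0],"claw":0.02},{"dp":[0,0,-0.0005],"turn":[0,0,0],"claw":0.02}]'
```

```text
t: 6.2
ee_pos: [590.1, 191.2, 25.0]
orientation: [-3.131, -0.259, -0.0]
ft_force: [0.3, 0.4, -0.2]
width: 29.6
t: 6.4
ee_pos: [590.2, 191.3, 24.7]
orientation: [-3.131, -0.259, -0.001]
ft_force: [-0.8, -1.3, 1.1]
width: 29.2
t: 6.6
ee_pos: [590.2, 191.3, 24.7]
orientation: [-3.131, -0.258, -0.001]
ft_force: [-1.3, -0.3, 5.8]
width: 29.5
```

It touched down at TCP z≈24.5, as expected for the 4 mm floor. Now pushing toward the lips.

```bash
python3 -m pendant '[{"dp":[0.003,0.0005,0.0003],"turn":[0,0,0],"claw":0.02},{"dp":[0.007,0.0012,0.0003],"turn":[0,0,0],"claw":0.02},{"dp":[0.011,0.0018,0.0003],"turn":[0,0,0],"claw":0.02},{"dp":[0.015,0.0025,0.0003],"turn":[0,0,0],"claw":0.02},{"dp":[0.018,0.003,0.0003],"turn":[0,0,0],"claw":0.02},{"dp":[0.018,0.003,0.0003],"turn":[0,0,0],"claw":0.02}]'
python3 - <<'E'
from workcell import ctrl, imaging
import cv2
d=imaging.get_image('side'); cv2.imwrite('pics/side3c.png',cv2.resize(d['pixels'][180:290,280:420],None,fx=5,fy=5,interpolation=cv2.INTER_CUBIC))
o=ctrl.get_obs();print(o['ee_pos'],o['ft_force'],o['width'],o['moment'])
E
```

```text
t: 7.2
ee_pos: [608.3, 194.3, 24.7]
orientation: [-3.131, -0.258, -0.0]
ft_force: [-2.1, -0.3, 4.7]
width: 29.2
[608.3133231  194.28163982  24.68175178] [-0.43288755  0.27585342  4.70681565] 29.67175319067953 [-0.0453361   0.30063048  0.01897204]
```

View pics/side3c.png

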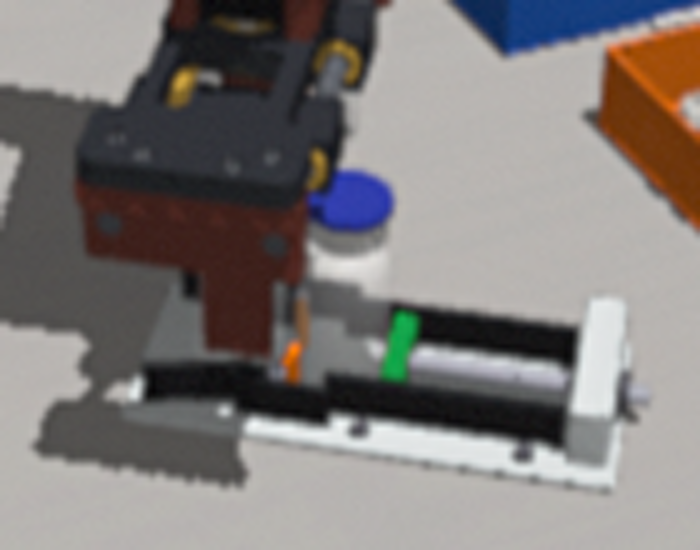

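The vial is just short of the lips and there's no lateral load. I'll ease the downward press slightly and push through.

```bash
python3 -m pendant '[{"dp":[0.003,0.0005,0.0002],"turn":[0,0,0],"claw":0.02},{"dp":[0.006,0.001,0.0003],"turn":[0,0,0],"claw":0.02},{"dp":[0.009,0.0015,0.0003],"turn":[0,0,0],"claw":0.02},{"dp":[0.012,0.002,0.0003],"turn":[0,0,0],"claw":0.02}]'
python3 -m pendant '[{"dp":[0.003,0.0005,0],"turn":[0,0,0],"claw":0.02},{"dp":[0.006,0.001,0],"turn":[0,0,0],"claw":0.02},{"dp":[0.009,0.0015,0],"turn":[0,0,0],"claw":0.02},{"dp":[0.012,0.002,0],"turn":[0,0,0],"claw":0.02}]'
python3 -m pendant '[{"dp":[0.003,0.0005,0],"turn":[0,0,0],"claw":0.02},{"dp":[0.006,0.001,0],"turn":[0,0,0],"claw":0.02},{"dp":[0.009,0.0015,0],"turn":[0,0,0],"claw":0.02},{"dp":[0.012,0.002,0],"turn":[0,0,0],"claw":0.02}]'
```

```text
t: 7.65
ee_pos: [616.8, 195.6, 24.6]
orientation: [3.13, 0.258, -0.012]
ft_force: [-13.5, -2.1, 16.6]
width: 29.4
t: 8.05
ee_pos: [627.9, 197.5, 24.6]
orientation: [3.13, 0.258, -0.014]
ft_force: [-15.4, -1.9, 17.7]
width: 29.6
t: 8.45
ee_pos: [641.3, 199.7, 24.6]
orientation: [3.13, 0.258, -0.01]
ft_force: [-9.6, -1.5, 11.0]
width: 29.4
```

```bash
python3 -m pendant '[{"dp":[0.003,0.0005,0],"turn":[0,0,0],"claw":0.02},{"dp":[0.006,0.001,0],"turn":[0,0,0],"claw":0.02},{"dp":[0.007,0.0012,0],"turn":[0,0,0],"claw":0.02},{"dp":[0.007,0.0012,0],"turn":[0,0,0],"claw":0.02},{"dp":[0.007,0.0012,0],"turn":[0,0,0],"claw":0.02}]'
python3 - <<'E'
from workcell import ctrl, imaging
import cv2
d=imaging.get_image('side'); cv2.imwrite('pics/side4c.png',cv2.resize(d['pixels'][180:290,280:420],None,fx=5,fy=5,interpolation=cv2.INTER_CUBIC))
d=imaging.get_image('top'); cv2.imwrite('pics/top4c.png',cv2.resize(d['pixels'][90:230,290:400],None,fx=4,fy=4,interpolation=cv2.INTER_CUBIC))
o=ctrl.get_obs();print(o['ee_pos'],o['ft_force'],o['width'],o['moment'])
E
```

```text
t: 8.95
ee_pos: [649.5, 201.2, 24.7]
orientation: [3.13, 0.259, -0.005]
ft_force: [-6.8, -0.8, 9.3]
width: 29.1
[649.53324787 201.19505254  24.64520803] [-6.74373694 -1.10060725  9.30881066] 29.7370364271753 [-0.21423827  1.29283519 -0.01789203]
```

View pics/side4c.png

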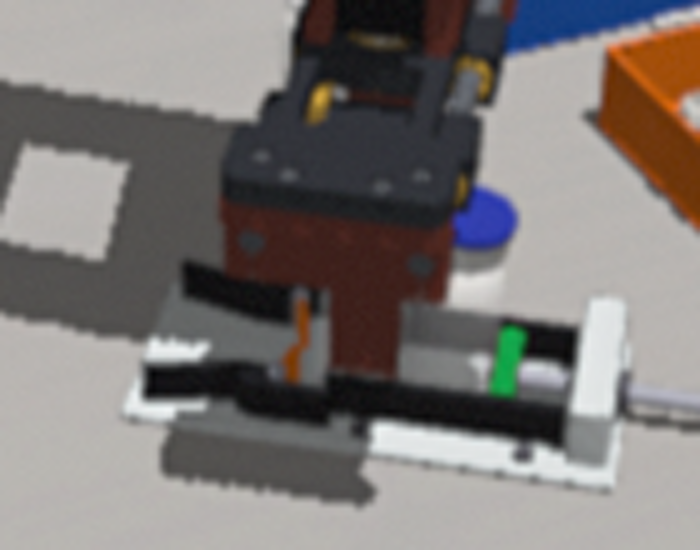

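View pics/top4c.png

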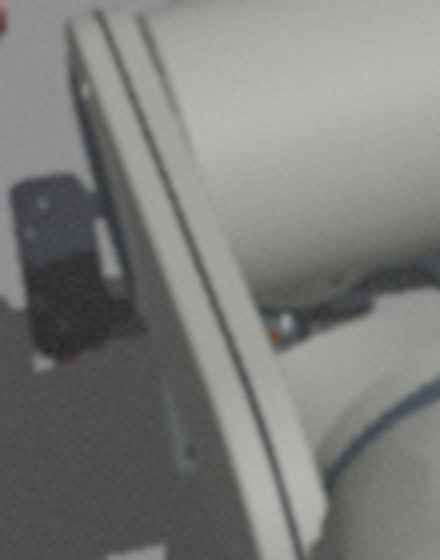

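The lips are back at their closed image positions, (338,252) and (340,243), and the force has dropped to spring level. The vial axis is at magazine x≈27.5. Now I'll relieve the vertical load, release and retreat.

```bash
python3 -m pendant '[{"dp":[0,0,0.0004],"turn":[0,0,0],"claw":0.02},{"dp":[0,0,0.0004],"turn":[0,0,0],"claw":0.032},{"dp":[0,0,0.0004],"turn":[0,0,0],"claw":0.04},{"dp":[0,0,0.0004],"turn":[0,0,0],"claw":0.055},{"dp":[0,0,0.0004],"turn":[0,0,0],"claw":0.06},{"dp":[0,0,0.0004],"turn":[0,0,0],"claw":0.06},{"dp":[0,0,0.0004],"turn":[0,0,0],"claw":0.06}]'
python3 - <<'E'
from workcell import ctrl, imaging
import cv2
d=imaging.get_image('side'); cv2.imwrite('pics/side5c.png',cv2.resize(d['pixels'][180:290,280:420],None,fx=5,fy=5,interpolation=cv2.INTER_CUBIC))
E
```

```text
t: 9.75
ee_pos: [651.1, 201.4, 24.9]
orientation: [-3.131, -0.258, -0.0]
ft_force: [-0.6, -0.2, -0.2]
width: 59.9
```

View pics/side5c.png

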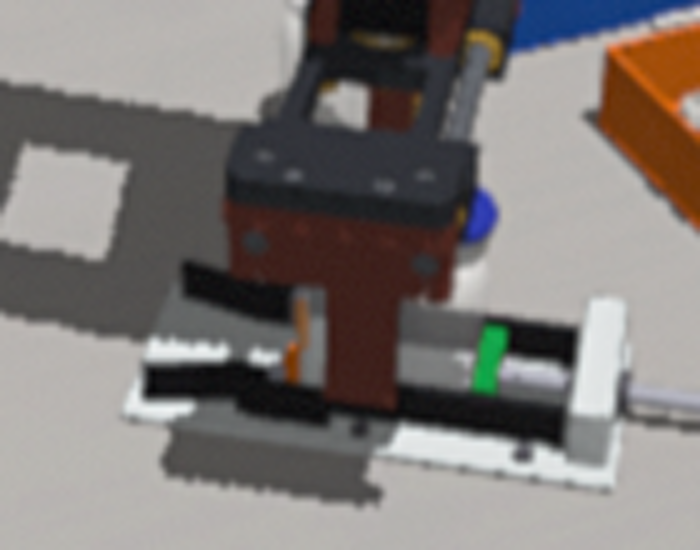

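The follower has pushed both vials back against the closed lips. Retreating straight up, then to one side.

```bash
python3 -m pendant '[{"dp":[0,0,0.02],"turn":[0,0,0],"claw":0.06},{"dp":[0,0,0.05],"turn":[0,0,0],"claw":0.06},{"dp":[0,0,0.09],"turn":[0,0,0],"claw":0.06},{"dp":[0,0,0.14],"turn":[0,0,0],"claw":0.06},{"dp":[0,0,0.19],"turn":[0,0,0],"claw":0.06},{"dp":[0,-0.05,0.2],"turn":[0,0,0],"claw":0.06},{"dp":[0,-0.1,0.2],"turn":[0,0,0],"claw":0.06},{"dp":[0,-0.15,0.2],"turn":[0,0,0],"claw":0.06}]'
python3 -m pendant '[{"dp":[0,-0.05,0],"turn":[0,0,0],"claw":0.06},{"dp":[0,-0.1,0],"turn":[0,0,0],"claw":0.06},{"dp":[0,-0.15,0],"turn":[0,0,0],"claw":0.06},{"dp":[0,-0.2,0],"turn":[0,0,0],"claw":0.06},{"dp":[0,-0.2,0],"turn":[0,0,0],"claw":0.06},{"dp":[0,-0.2,0],"turn":[0,0,0],"claw":0.06}]'
python3 - <<'E'
from workcell import ctrl, imaging
import cv2
d=imaging.get_image('side'); cv2.imwrite('pics/side6.png',d['pixels']);cv2.imwrite('pics/side6c.png',cv2.resize(d['pixels'][160:290,280:420],None,fx=4,fy=4,interpolation=cv2.INTER_CUBIC))
d=imaging.get_image('top'); cv2.imwrite('pics/top6.png',d['pixels']);cv2.imwrite('pics/top6c.png',cv2.resize(d['pixels'][90:230,240:390],None,fx=4,fy=4,interpolation=cv2.INTER_CUBIC))
E
```

```text
t: 10.6
ee_pos: [651.2, 51.3, 226.2]
orientation: [3.131, 0.261, 0.003]
ft_force: [0.1, -0.6, -0.1]
width: 60.1
t: 11.2
ee_pos: [650.7, -148.7, 224.8]
orientation: [-3.131, -0.254, 0.0]
ft_force: [-0.2, 0.4, -1.0]
width: 60.2
```

View pics/side6c.png

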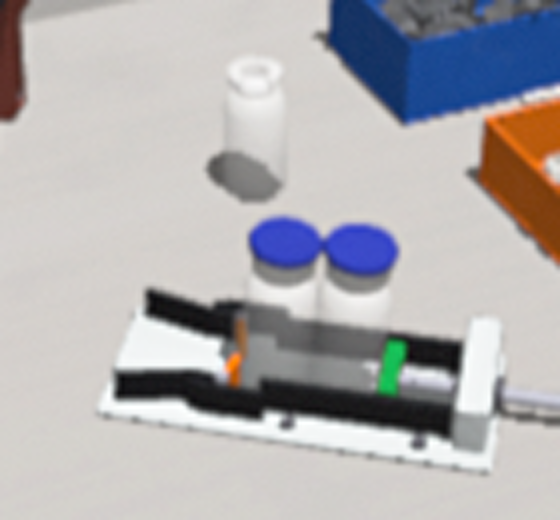

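View pics/top6c.png

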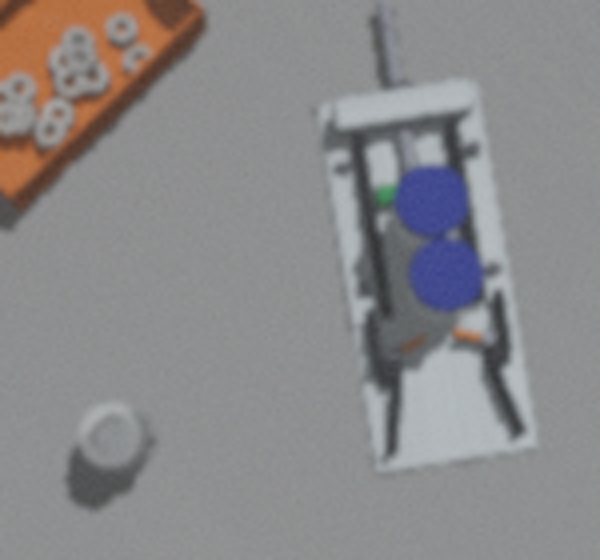

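Both caps stand side by side behind the closed lips. The new one is at top (351.5,158.5) and side (351.3,220.5), the old one at top (348.3,140.3) and side (370.2,222.5). The open vial is unmoved at top (267.7,199). Triangulating to confirm they're upright.

```bash
python3 - <<'E'
from h import *
for a,b in [((351.5,158.5),(351.3,220.5)),((348.3,140.3),(370.2,222.5)),((267.7,199),(343.3,177.3))]:
    p,r=tri(a,b); d=p[:2]-[622.4,196.6]; print(p.round(1),round(r,2),'mag',(d@[.986,.164]).round(1),(d@[-.164,.986]).round(1))
E
```

```text
[644.2 198.9  77. ] 0.66 mag 21.9 -1.4
[673.9 204.2  77.5] 0.43 mag 52.0 -1.0
[579.8 333.9  66.8] 0.31 mag -19.5 142.4
```

Cap heights of 77.0 and 77.5 match the loaded vial's earlier 77.3, and the spacing is 30 mm, so both are upright and seated. Handing in.

```bash
python3 -c "
from workcell import ctrl
print(ctrl.get_obs()['t']); print(ctrl.close_job())"
```

```text
11.3
the job is handed in; nothing more can be done
None
```

The blue-capped vial is in the magazine behind the closed lips, standing upright next to the vial that was already there. I handed the job in at 11.3 s with the arm clear of everything.

I gripped the vial across the channel direction, set it on the plate at the flared mouth and pushed it to about magazine x = 27.5 mm. I let go once the lips looked closed in the side view.

**Last checks**
- **New vial:** its axis is at magazine x ≈ 22 mm. The nominal resting position is 20 mm, so it is about 2 mm off, which is within the calibration error.
- **Loaded vial:** it now stands 30 mm further in, at x ≈ 52 mm. Both cap tops measured about 77 mm high; the nominal height is 79 mm, and the loaded vial read 77.3 mm before I started.
- **Lips and open vial:** both lips look closed, and the open vial is where it was to within 1 mm.

**What disagreed:** the wrist read about 15 N along the channel and up to 18 N vertically at the readings taken while pushing through the lips. That is above the expected 7 to 10 N; the vial was also pressing on the floor. The vertical force had dropped to about 9 N at the end of the push, and I eased it off as I released.

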